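# Hold a filter cube home in the corner of a measuring jig

### The job

Pick up the microscope filter cube and set it down flat on the plate of the corner jig, turned so that its round glass window and its small clip tab both face away from the two fences. Push it right into the corner until it is flush against both fences at once, and finish while still holding it with the gripper, pressed firmly, but not hard, against both fences. Leave the objective lens and the lens canister standing where they are.

Things in the scene. Friction and masses are not known exactly. Their poses are not given: they have to be found in the camera images.
- filter_cube: Filter cube: black block 40 x 40 mm, 38 mm tall, about 0.1 kg, upright, loose. Origin on its underside, z up. Side faces at x = -19 and +21 mm, y = -18 and +22 mm; +x and +y faces plain. Round glass window in the -x face; the clip tab stands 4 mm out of the -y face (30 mm long, 16 to 22 mm up). Grip it across the x faces (40 mm apart), in its upper 20 mm, so the fingers clear the fences.
- cube_tab (a point): Middle of the outer face of the cube's clip tab (cube frame x +1, y -22, z 19 mm).
- cube_window (a point): Middle of the cube's -x face with the round glass window (cube frame x -19, y +2, z 19 mm).
- corner_jig: Corner jig, fixed and rigid: aluminium plate 90 x 90 x 8 mm with two low steel fences at a right angle. Origin at the centre of its underside, z up, x towards the far fence, y towards the left fence. Inner fence faces at x = +27 and y = +27 mm; fences 14 mm thick, 60 mm long, tops 22 mm above the desk. With the cube home, its axes point along the jig's axes.
- fence_far: Far fence: its inner face is the plane x = +27 mm of the jig, from y = -38 to +22 mm. Same origin and axes as the jig.
- fence_left: Left fence: its inner face is the plane y = +27 mm of the jig, from x = -38 to +22 mm. Same origin and axes as the jig.
- jig_corner (a point): The inner corner on the top of the plate, where the inner planes of both fences meet (jig x +27, y +27, z 8 mm); axes as the jig's. When the cube is home, its origin lies at x -21, y -22, z 0 mm from here. The ground faces of plate and fences are smooth (friction about 0.25), but a hard push down on the plate still takes up part of the sideways push.
- objective_40x: Bystander: silvery objective lens, 32 mm across, 52 mm tall, standing loose on the desk. Origin on its underside.
- lens_canister: Bystander: round canister with a black cap, 42 mm across, 56 mm tall, standing loose on the desk. Origin on its underside.
Mind the look-alikes: they are no part of the job. What is shaped like the filter_cube but pink is not meant. Several things look just like the corner_jig: the one meant starts nearest to the robot's base.

How it is judged:
On the way:
1. the cube is picked up, clear of the desk (height (world z) of filter_cube above 0.02 m), for 0.1 s.
At the end, for the whole second after the job is handed in: The cube stands flat on the jig plate (within 2.5 mm, tilt and turn within 0.06 rad) in the corner (within about 2.5 mm of home), window and tab facing away from the fences; it presses on each fence with more than 1.5 N and the fingers are still on it with more than 1 N, at rest (contact force between filter_cube and fence_far above 1.5 N and contact force between filter_cube and fence_left above 1.5 N and contact force between the fingers and filter_cube above 1 N and x of filter_cube in the frame of jig_corner between -0.024 and -0.019 m and y of filter_cube in the frame of jig_corner between -0.025 and -0.02 m and z of filter_cube in the frame of jig_corner below 0.0025 m and angle between filter_cube's own z axis and vertical below 0.06 rad and angle between the x axis of filter_cube and the x axis of corner_jig, either way round below 0.06 rad and y of cube_tab in the frame of jig_corner below -0.035 m and x of cube_window in the frame of jig_corner below -0.035 m and linear speed of filter_cube below 0.02 m/s); the arm keeps its last pose, push and grip.
It fails at once if a bystander is displaced by more than 25 mm or tipped (distance of any of objective_40x, lens_canister from where it was at the start of the episode above 0.025 m or angle between any of objective_40x, lens_canister's own z axis and vertical above 0.5 rad).
It fails at once if the cube is forced against a fence with more than 60 N (contact force between filter_cube and fence_far above 60 N or contact force between filter_cube and fence_left above 60 N).
It also fails if it takes over 43 s, if anything falls off the work surface, if the arm or the gripper's body presses on something with over 40 N, if the wrist force passes 120 N, or if a joint passes its speed limit or range.

### The arm

A 7-joint arm with a two-finger parallel gripper is mounted at the origin on a cart in front of the work surface, level with it; the furniture and walls round the work are solid. World frame = base frame: x ahead of the robot, y to its left, z up, the work surface at z = 0. Lengths are in m, angles in rad, forces in N, time in s.
With the tool pointing down it reaches from about 0.4 to 0.9 m from the base axis. Payload 5.5 kg.
Tool frame: the origin (TCP) lies where the fingers leave the gripper's body, on its centre line; the fingertips stand 66 mm ahead of it and the grasp point (between the pads) lies 47 mm ahead of it; z points along the fingers, y is the direction in which the jaws open and shut (so a half turn about z gives the same grasp; the last joint's range is limited). The gripper opens to 92 mm and grips with 3 to 60 N. Pads are 19 mm wide; open, the fingers measure 130 mm over their backs; the gripper's body (75 mm by 190 mm) begins 47 mm behind the grasp point.
Start: joints at [-0.907, 0.501, -0.427, 1.55, 0.221, 1.138, -0.21], TCP at [0.254, 0.599, 0.292] pointing down, gripper open.
Joint ranges: [-2.88, 2.88], [-0.31, 2.03], [-1.54, 1.56], [0.2, 2.42], [-1.41, 4.55], [0.19, 2.02], [-2.57, 2.57]. Speed limits (rad/s): [2.57, 2.57, 3.14, 3.14, 3.14, 3.14, 3.14].

### API

Orientations are given as a unit quaternion [x, y, z, w].
In Python, from rig import status, eyes, close_job gives the robot as it stands.
- The arm moves only by the tool apply_moves, never from a script. Its argument "moves" is a list of rows, each a list of 3 entries, a list of its own where there are three numbers: the turn, a rotation vector about the tool's x, y, z in units of 6 degrees (1.0 is 6 degrees), then the shift along the tool's x, y, z in units of 40 mm (1.0 is 40 mm), then the finger opening in mm, from 0 to 91.8. In form: [[[wx, wy, wz], [tx, ty, tz], hand], ...]. A call has 1 to 10 rows; each row is the pose to reach, as a shift and turn from the pose commanded when the call began, along the tool's axes at that moment; what a row does not reach only later rows make up. A row lasts 1/8 s, in which the tool goes at most 62.5 mm and 10.7 degrees, less where a joint would pass 70% of its speed; a pose out of reach is approached as far as the arm can. A call with a gripper value outside its range is refused whole. The fingers move at their own pace and stop on an object; the grip force is fixed at half the most. Time passes only in rows, so rows that repeat a pose let the fingers close. It gives the time, the measured TCP pose, the force and the opening at its end, in the units of the state.
- status.read_state(): the state, without advancing time (a new reading comes with each control period).
- eyes.snapshot(name): name is "side" or "top" or "wrist"; returns the picture (420x560x3 uint8, blue, green, red); there is no depth.
- eyes.calibration(name): a dict with "fovy" (degrees; the focal length in pixels is half the picture's height over the tangent of half this angle, whatever the lens; pixels are square), "cx", "cy" (the principal point, pixels), "view" (4x4, takes a point from world to camera coordinates); the wrist camera has in their place "tool_from_camera" (4x4, takes a point from camera to tool coordinates, whose origin is the TCP and whose axes are the flange's). Camera axes: x right, y down, z forward; pixel columns grow to the right and rows downward; lengths in m; the calibration is good to about 2 mm. A picture is of the moment at which its call begins: read the wrist's pose just before it. calibration takes no time and is no camera call.
- close_job(): hands the job in, once; it reports no verdict.
The state is a dict: "clock": time; "joint_positions": joint angles; "qd": joint speeds; "tau": joint torques, N m; "eef_pos": TCP position; "ee_rot": TCP orientation; "force": force on the tool from outside, world axes, zero at the start; "torque": the same for the moment, N m; "grip_width": finger opening in m.
Only numpy, scipy, OpenCV 4.12 (cv2) and the standard library are available. Lean on these libraries where they do the work, as an engineer would, in place of code of your own. Each camera call takes 0.05 s, during which the arm holds its last target.

## Working session

There is one attempt and no reset: what is moved stays moved. The work goes in short steps, Python scripts to look and compute and a tool call to move; the robot and the scene stay as the last step left them, time stands still between calls to the robot, and variables do not carry over. Pictures are saved under pics/ and viewed, and the job is handed in when it is done.

Besides the shell and the picture viewer there is one more tool, called after ">>>" by a JSON object that holds its "op" and its "data". apply_moves: Moves the arm, as the interface text tells. Its arguments: {"type":"object","properties":{"moves":{"type":"array"}},"required":["moves"]}

```bash
mkdir -p pics; ls
python3 - <<'E'
from rig import status, eyes
import cv2, numpy as np
s=status.read_state(); print({k:np.round(v,4).tolist() for k,v in s.items()})
for n in ["top","side","wrist"]:
    im=eyes.snapshot(n); cv2.imwrite(f"pics/{n}0.png",im)
    c=eyes.calibration(n); print(n,{k:np.round(v,4).tolist() for k,v in c.items()})
E
```

```text
pics
{'clock': 0.0, 'joint_positions': [-0.9068, 0.5018, -0.4268, 1.5514, 0.2208, 1.1383, -0.2103], 'qd': [0.0011, 0.0019, -0.0009, 0.0009, 0.0009, 0.0004, -0.0011], 'tau': [-0.0012, -56.6577, -5.8161, -27.9109, -0.0685, 0.0307, 0.0002], 'eef_pos': [0.2534, 0.5979, 0.2912], 'ee_rot': [0.199, 0.98, -0.0009, -0.0002], 'force': [0.3415, 0.2619, -0.0366], 'torque': [-0.0062, 0.0351, 0.0105], 'grip_width': 0.0918}
top {'fovy': 52.9186, 'cx': 277.8893, 'cy': 208.2421, 'view': [[-0.0023, -1.0, -0.0003, 0.0798], [-0.9977, 0.0023, -0.068, 0.4644], [0.068, 0.0002, -0.9977, 1.087], [0.0, 0.0, 0.0, 1.0]]}
side {'fovy': 56.8423, 'cx': 277.5825, 'cy': 206.489, 'view': [[-0.9963, -0.0851, 0.0086, 0.4679], [-0.0399, 0.3738, -0.9267, 0.0335], [0.0756, -0.9236, -0.3758, 1.0709], [0.0, 0.0, 0.0, 1.0]]}
wrist {'fovy': 67.1832, 'cx': 278.8513, 'cy': 210.5526, 'tool_from_camera': [[-0.0007, -0.9652, -0.2616, 0.0706], [1.0, -0.0006, -0.0002, -0.0016], [0.0, -0.2616, 0.9652, -0.0919], [0.0, 0.0, 0.0, 1.0]]}
```

View pics/top0.png

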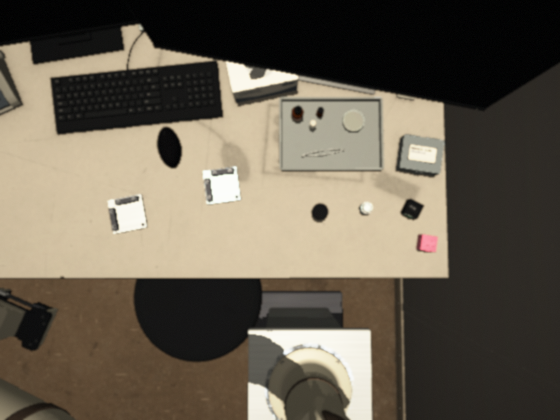

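View pics/side0.png

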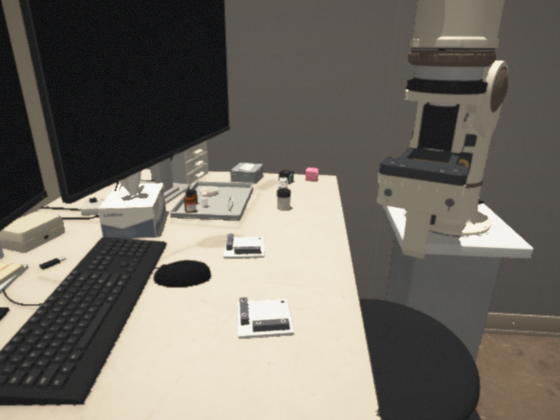

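View pics/wrist0.png

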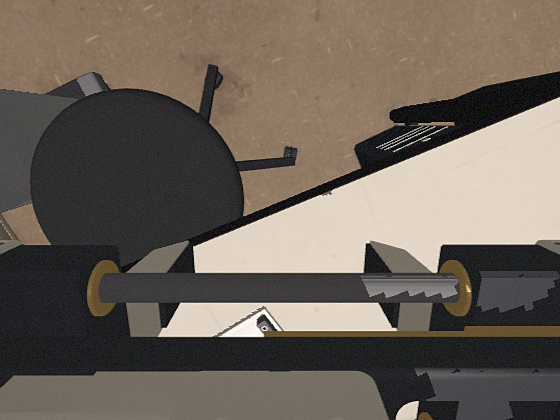

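```bash
cat > h.py <<'E'
import numpy as np, cv2
from rig import status, eyes
from scipy.spatial.transform import Rotation as R
def cast(n,uv,z,pose=None):
    c=eyes.calibration(n); f=210/np.tan(np.radians(c["fovy"]/2))
    uv=np.atleast_2d(uv).astype(float)
    d=np.c_[(uv[:,0]-c["cx"])/f,(uv[:,1]-c["cy"])/f,np.ones(len(uv))]
    if n=="wrist":
        p,q=pose; T=np.eye(4);T[:3,:3]=R.from_quat(q).as_matrix();T[:3,3]=p
        M=T@np.array(c["tool_from_camera"])
    else: M=np.linalg.inv(np.array(c["view"]))
    D=d@M[:3,:3].T; o=M[:3,3]
    return o+D*((z-o[2])/D[:,2])[:,None]
def snap(n,name):
    s=status.read_state(); im=eyes.snapshot(n); cv2.imwrite(f"pics/{name}.png",im); np.savez(f"pics/{name}.npz",p=s["eef_pos"],q=s["ee_rot"]); 
    return im,(np.array(s["eef_pos"]),np.array(s["ee_rot"])),s
E
python3 - <<'E'
from h import *
im=cv2.imread("pics/top0.png")
a=cv2.resize(im[150:250,80:260],None,fx=4,fy=4,interpolation=cv2.INTER_CUBIC)
b=cv2.resize(im[180:260,300:450],None,fx=5,fy=5,interpolation=cv2.INTER_CUBIC)
cv2.imwrite("pics/ta.png",a);cv2.imwrite("pics/tb.png",b)
for nm,uv,z in [("jig2",(222,185),.008),("jig1",(127,214),.008),("cube",(412,209),.038),("obj",(366,208),.05),("can",(320,212),.05),("pink",(428,243),.038)]:
    p=cast("top",uv,z)[0]; print(nm,p.round(3),np.hypot(*p[:2]).round(3))
E
```

```text
jig2 [0.527 0.226 0.008] 0.573
jig1 [0.451 0.476 0.008] 0.655
cube [ 0.46  -0.265  0.038] 0.531
obj [ 0.462 -0.144  0.05 ] 0.484
can [ 0.452 -0.028  0.05 ] 0.453
pink [ 0.373 -0.303  0.038] 0.481
```

View pics/ta.png

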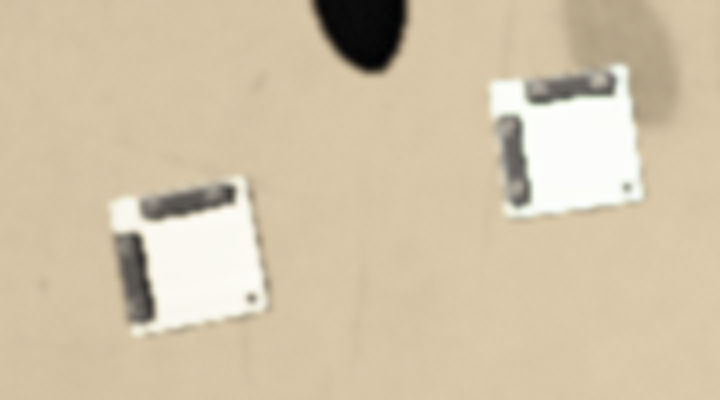

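View pics/tb.png

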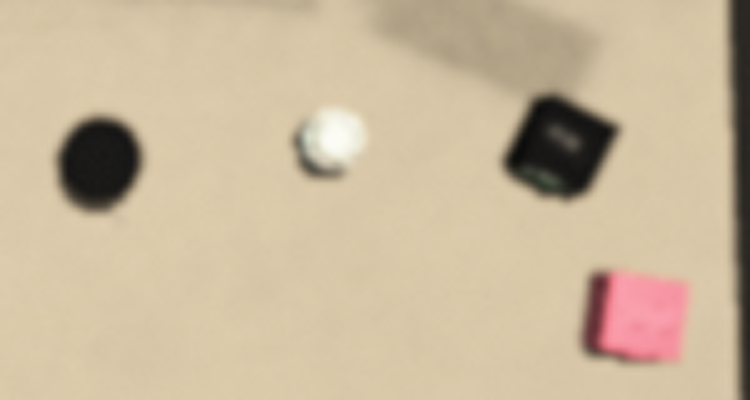

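```bash
cat >> h.py <<'E'
def togo(pos,yaw,s=None):
    "pos TCP target, yaw(deg) of tool y axis, tool straight down"
    s=s or status.read_state(); R0=R.from_quat(s["ee_rot"]); 
    cy,sy=np.cos(np.radians(yaw)),np.sin(np.radians(yaw))
    y=np.array([cy,sy,0]);z=np.array([0,0,-1.]);x=np.cross(y,z)
    R1=R.from_matrix(np.c_[x,y,z])
    turn=(R0.inv()*R1).as_rotvec(degrees=True)/6
    sh=R0.inv().apply(np.array(pos)-np.array(s["eef_pos"]))/0.04
    print("turn",turn.round(2),"shift",sh.round(3), "t",round(s["clock"],2))
E
python3 - <<'E'
from h import *
togo([.5,.13,.29],6)
E
```

```text
turn [-1.000e-02  1.000e-02  1.017e+01] shift [-10.24   -8.37    0.047] t 0.15
```

>>> {"op": "apply_moves", "data": {"moves": [[[0, 0, 1], [-1, -0.8, 0], 91], [[0, 0, 2], [-2, -1.6, 0], 91], [[0, 0, 3], [-3, -2.5, 0], 91], [[0, 0, 4], [-4, -3.3, 0], 91], [[0, 0, 5], [-5, -4.1, 0], 91], [[0, 0, 6], [-6, -5, 0], 91], [[0, 0, 7], [-7, -5.8, 0], 91], [[0, 0, 8], [-8, -6.6, 0], 91], [[0, 0, 9.1], [-9.1, -7.5, 0], 91], [[0, 0, 10.2], [-10.2, -8.4, 0], 91]]}}

```text
clock: 1.4
eef_pos: [0.4986, 0.1284, 0.2922]
ee_rot: [0.671, 0.741, 0.0, -0.0]
force: [0.7, 0.6, -0.3]
grip_width: 0.0909
```

>>> {"op": "apply_moves", "data": {"moves": [[[0, 0, 0], [0, 0, 0], 91], [[0, 0, 0], [0, 0, 0], 91]]}}

```text
clock: 1.65
eef_pos: [0.4978, 0.1303, 0.2919]
ee_rot: [0.67, 0.742, -0.0, -0.0]
force: [-0.1, 0.2, 0.1]
grip_width: 0.0911
```

Run:
```python
from h import *
im,po,s=snap("wrist","w1"); print(s["joint_positions"].__class__,np.round(s["joint_positions"],2),np.round(s["eef_pos"],4),np.round(s["ee_rot"],4))
togo([.5,.13,.29],6,s)
```

```text
<class 'numpy.ndarray'> [-0.27  0.23 -0.04  1.9   0.01  1.01 -0.22] [0.4978 0.1303 0.2919] [ 6.701e-01  7.423e-01 -1.000e-04 -4.000e-04]
turn [-0.01 -0.   -0.02] shift [-0.013  0.054  0.049] t 1.65
```

View pics/w1.png

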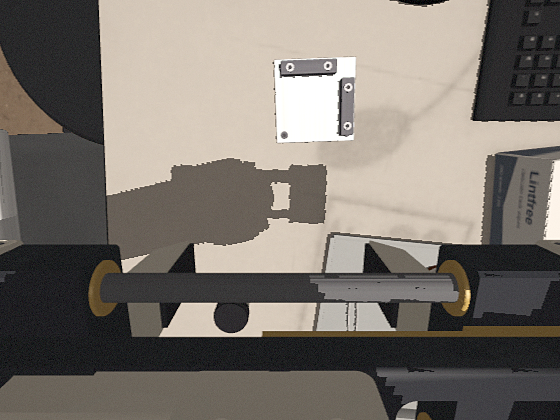

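Run:
```python
from h import *
im=cv2.imread("pics/w1.png"); d=np.load("pics/w1.npz"); po=(d["p"],d["q"])
cr=im[45:155,262:368]; cv2.imwrite("pics/w1c.png",cv2.resize(cr,None,fx=5,fy=5,interpolation=cv2.INTER_CUBIC))
g=im.min(2); print(im[100,300],im[100,268],im[70,310],im[120,350])
m=((g>235)).astype(np.uint8); dk=((im.max(2)<130)).astype(np.uint8)
for mm in (m,dk):
    n,l,st,c=cv2.connectedComponentsWithStats(mm)
    for i in range(1,n):
        if st[i,4]>60 and 262<c[i][0]<368 and 45<c[i][1]<155:
            pts=np.argwhere(l==i)[:,::-1]; 
            r=cv2.minAreaRect(pts.astype(np.float32)); print(st[i],c[i].round(1),r)
            b=cv2.boxPoints(r); print(b.round(1).tolist())
            print(cast("wrist",b,.008,po).round(4).tolist())
```

```text
[254 255 255] [188 204 217] [131 125 132] [127 127 132]
[ 275   57   81   85 4414] [310.1 104.3] ((315.96051025390625, 99.27546691894531), (82.95684814453125, 80.69994354248047), 88.15238952636719)
[[274.29998779296875, 59.099998474121094], [355.0, 56.5], [357.6000061035156, 139.39999389648438], [277.0, 142.0]]
[[0.4776, 0.2672, 0.008], [0.5646, 0.2787, 0.008], [0.5822, 0.1919, 0.008], [0.4893, 0.1795, 0.008]]
[279  59  57  19 303] [303.   69.3] ((306.9047546386719, 68.02289581298828), (17.0258731842041, 55.84333038330078), 87.79740142822266)
[[278.70001220703125, 60.599998474121094], [334.5, 58.400001525878906], [335.1000061035156, 75.5], [279.29998779296875, 77.5999984741211]]
[[0.4825, 0.2663, 0.008], [0.5428, 0.2746, 0.008], [0.546, 0.2576, 0.008], [0.4849, 0.2492, 0.008]]
[337  79  17  58 290] [342.5 108.7] ((345.02496337890625, 107.52627563476562), (15.405194282531738, 56.87874221801758), 1.4688007831573486)
[[336.6000061035156, 135.8000030517578], [338.1000061035156, 78.9000015258789], [353.5, 79.30000305175781], [352.0, 136.1999969482422]]
[[0.5573, 0.1936, 0.008], [0.5497, 0.2544, 0.008], [0.5668, 0.2557, 0.008], [0.5751, 0.1949, 0.008]]
```

View pics/w1c.png

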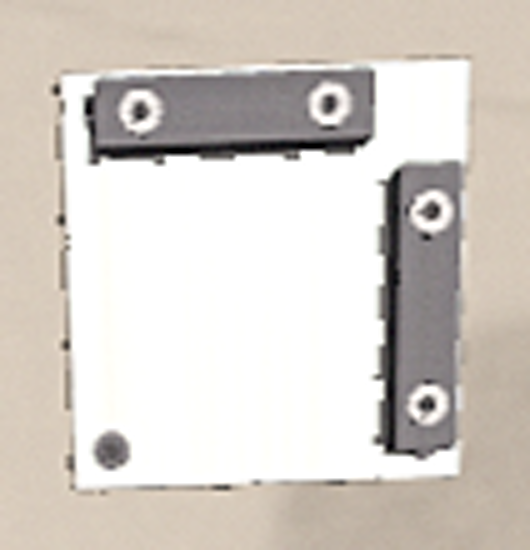

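Run:
```python
from h import *
d=np.load("pics/w1.npz"); po=(d["p"],d["q"])
Z=lambda p:(np.array(p,float)+.5)/5-.5+[262,45]
# jig coords: TL=(-45,45) TR=(45,45) BR=(45,-45) BL=(-45,-45)
W=cast("wrist",Z([(62,75),(470,58),(460,478),(77,488)]),.008,po)[:,:2]
J=np.array([(-45,45),(45,45),(45,-45),(-45,-45)])/1e3
# fence top outer/inner corners z=.022 : left fence top inner (x-38,y27)->(97,142),(22,27)->(362,133); outer (-38,41)->(97,78),(22,41)->(374,68)
W2=cast("wrist",Z([(97,142),(362,133),(95,78),(374,68)]),.022,po)[:,:2]
J2=np.array([(-38,27),(22,27),(-38,41),(22,41)])/1e3
# far fence top: inner (27,22)->(400,172),(27,-38)->(396,445); outer (41,22)->(463,162),(41,-38)->(455,452)
W3=cast("wrist",Z([(402,170),(396,448),(463,163),(455,450)]),.022,po)[:,:2]
J3=np.array([(27,22),(27,-38),(41,22),(41,-38)])/1e3
def fit(J,W):
    jm,wm=J.mean(0),W.mean(0); a=J-jm;b=W-wm
    th=np.arctan2((a[:,0]*b[:,1]-a[:,1]*b[:,0]).sum(),(a*b).sum())
    c,s=np.cos(th),np.sin(th);Rm=np.array([[c,-s],[s,c]]); t=wm-Rm@jm
    return th,t,((J@Rm.T+t-W)*1e3).round(1)
for j,w in((J,W),(J2,W2),(J3,W3),(np.r_[J,J2,J3],np.r_[W,W2,W3])):
    th,t,r=fit(j,w); print(np.degrees(th).round(2),t.round(4)); 
print(r.tolist())
# check using top picture
Zt=lambda p:(np.array(p,float)+.5)/4-.5+[80,150]
Wt=cast("top",Zt([(490,80),(626,64),(643,198),(505,217)]),.008)[:,:2]
print("top",[np.round(v,4).tolist() for v in fit(J,Wt)])
togo([.43,-.33,.25],-25)
```

```text
7.77 [0.5274 0.2289]
7.4 [0.5263 0.2293]
7.58 [0.5271 0.2288]
7.72 [0.527 0.229]
[[-0.9, 0.8], [0.3, 0.5], [-0.0, -0.1], [-0.9, -0.9], [-0.7, -1.3], [3.1, -0.7], [-0.9, 0.2], [0.5, 0.4], [-0.9, 1.4], [-0.3, -0.9], [0.3, 0.6], [0.4, 0.0]]
top [-1.4462, [0.5283, 0.2285], [[-0.7, -0.4], [-0.0, 0.4], [-0.2, 0.8], [1.0, -0.8]]]
turn [-0.01 -0.    5.16] shift [-11.292  -2.875   1.045] t 1.7
```

>>> {"op": "apply_moves", "data": {"moves": [[[0, 0, 0.5], [-1.1, -0.3, 0.1], 91], [[0, 0, 1], [-2.2, -0.6, 0.2], 91], [[0, 0, 1.5], [-3.4, -0.9, 0.3], 91], [[0, 0, 2], [-4.5, -1.1, 0.4], 91], [[0, 0, 2.5], [-5.6, -1.4, 0.5], 91], [[0, 0, 3], [-6.8, -1.7, 0.6], 91], [[0, 0, 3.5], [-7.9, -2, 0.7], 91], [[0, 0, 4], [-9, -2.3, 0.8], 91], [[0, 0, 4.6], [-10.2, -2.6, 0.9], 91], [[0, 0, 5.2], [-11.2, -2.9, 1], 91]]}}

```text
clock: 2.95
eef_pos: [0.4291, -0.3274, 0.2521]
ee_rot: [0.845, 0.535, 0.0, -0.0]
force: [-0.1, 0.8, -0.3]
grip_width: 0.0906
```

>>> {"op": "apply_moves", "data": {"moves": [[[0, 0, 0], [0, 0, 0], 91], [[0, 0, 0], [0, 0, 0], 91]]}}

```text
clock: 3.2
eef_pos: [0.4292, -0.3255, 0.2519]
ee_rot: [0.844, 0.536, 0.0, -0.001]
force: [0.1, 0.5, 0.3]
grip_width: 0.091
```

Run:
```python
from h import *
im,po,s=snap("wrist","w2"); print(np.round(s["joint_positions"],2),np.round(s["eef_pos"],4),np.round(s["ee_rot"],4))
```

```text
[ 0.33  0.33  0.33  1.89 -0.13  0.94  0.28] [ 0.4292 -0.3255  0.2519] [ 8.442e-01  5.360e-01  3.000e-04 -7.000e-04]
```

View pics/w2.png

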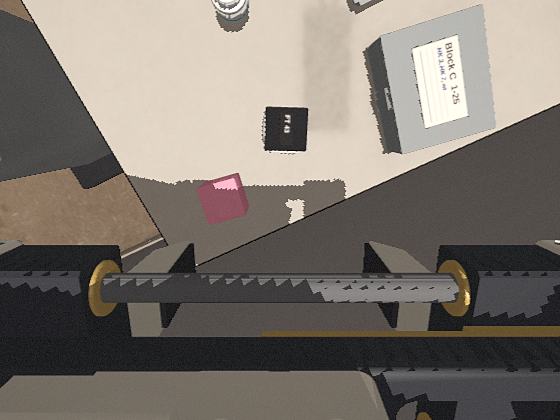

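Run:
```python
from h import *
im=cv2.imread("pics/w2.png"); cr=im[95:165,250:320]; z=cv2.resize(cr,None,fx=8,fy=8,interpolation=cv2.INTER_CUBIC)
cv2.imwrite("pics/w2c.png",np.clip(z.astype(float)*2.0,0,255).astype(np.uint8))
```

```text
(no output)
```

View pics/w2c.png

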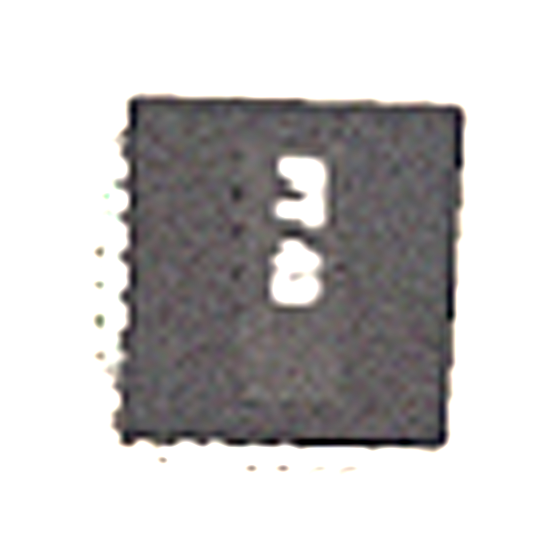

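```bash
cat >> h.py <<'E'
def fit(J,W):
    jm,wm=J.mean(0),W.mean(0); a=J-jm;b=W-wm
    th=np.arctan2((a[:,0]*b[:,1]-a[:,1]*b[:,0]).sum(),(a*b).sum())
    c,s=np.cos(th),np.sin(th);Rm=np.array([[c,-s],[s,c]]); t=wm-Rm@jm
    return np.degrees(th),t,((J@Rm.T+t-W)*1e3).round(1)
E
python3 - <<'E'
from h import *
d=np.load("pics/w2.npz"); po=(d["p"],d["q"])
Z=lambda p:(np.array(p,float)+.5)/8-.5+[250,95]
W=cast("wrist",Z([(134,100),(462,108),(443,444),(122,440)]),.038,po)[:,:2]
J=np.array([(-19,22),(21,22),(21,-18),(-19,-18)])/1e3
th,t,r=fit(J,W); print(th,t,r.tolist(),"center",W.mean(0))
c=W.mean(0)
togo([c[0],c[1],.15],th); togo([c[0],c[1],.084],th)
E
```

```text
-26.92381535450747 [ 0.46064468 -0.27058867] [[-0.8, 1.5], [1.1, 0.2], [0.5, -1.5], [-0.8, -0.1]] center [ 0.4624419  -0.26925826]
turn [-0.01 -0.01  0.3 ] shift [1.614 0.155 2.552] t 3.25
turn [-0.01 -0.01  0.3 ] shift [1.611 0.156 4.202] t 3.25
```

>>> {"op": "apply_moves", "data": {"moves": [[[0, 0, 0.1], [0.5, 0.05, 0.7], 91], [[0, 0, 0.2], [1.1, 0.1, 1.5], 91], [[0, 0, 0.3], [1.6, 0.15, 2.3], 91], [[0, 0, 0.3], [1.6, 0.15, 2.8], 91], [[0, 0, 0.3], [1.6, 0.15, 3.3], 91], [[0, 0, 0.3], [1.6, 0.15, 3.8], 91], [[0, 0, 0.3], [1.6, 0.15, 4.1], 91], [[0, 0, 0.3], [1.6, 0.15, 4.2], 91], [[0, 0, 0.3], [1.6, 0.15, 4.2], 91]]}}

```text
clock: 4.38
eef_pos: [0.4615, -0.2719, 0.0844]
ee_rot: [0.853, 0.522, 0.0, 0.0]
force: [-1.6, -1.0, -0.3]
grip_width: 0.0911
```

Run:
```python
from h import *
im,po,s=snap("wrist","w3"); print(np.round(s["eef_pos"],4),s["force"])
togo([.4624,-.2693,.084],-26.9,s)
im=eyes.snapshot("side"); cv2.imwrite("pics/s3.png",cv2.resize(im[130:230,220:420],None,fx=4,fy=4,interpolation=cv2.INTER_CUBIC))
```

```text
[ 0.4615 -0.2719  0.0844] [-1.57235502 -0.9563096  -0.26111366]
turn [ 0.   -0.   -0.04] shift [ 0.069 -0.01   0.011] t 4.38
```

View pics/w3.png

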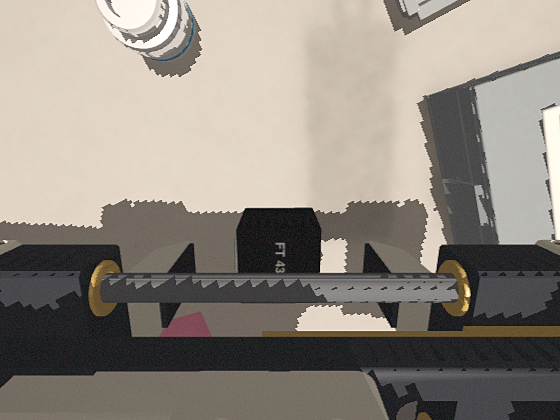

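View pics/s3.png

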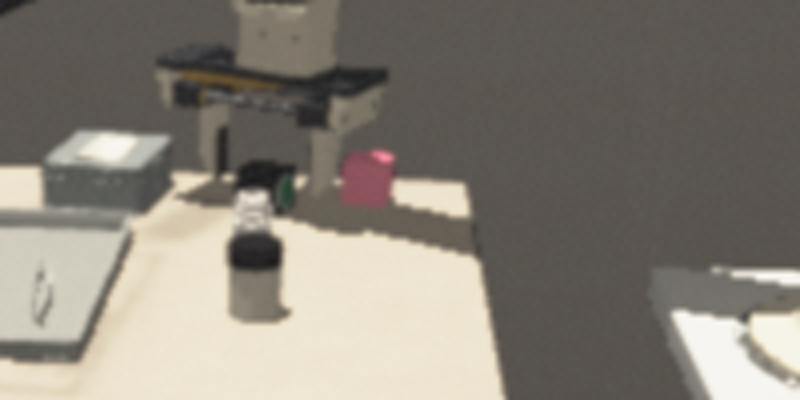

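>>> {"op": "apply_moves", "data": {"moves": [[[0, 0, 0], [0, 0, 0], 60], [[0, 0, 0], [0, 0, 0], 45], [[0, 0, 0], [0, 0, 0], 36], [[0, 0, 0], [0, 0, 0], 36], [[0, 0, 0], [0, 0, 0], 36], [[0, 0, 0], [0, 0, 0], 36], [[0, 0, 0], [0, 0, 0], 36]]}}

```text
clock: 5.35
eef_pos: [0.4612, -0.2723, 0.0842]
ee_rot: [0.853, 0.521, -0.0, -0.0]
force: [-0.7, 0.0, 0.1]
grip_width: 0.0396
```

>>> {"op": "apply_moves", "data": {"moves": [[[0, 0, 0], [0, 0, -0.3], 30], [[0, 0, 0], [0, 0, -0.8], 30], [[0, 0, 0], [0, 0, -1.5], 30], [[0, 0, 0], [0, 0, -2.2], 30], [[0, 0, 0], [0, 0, -2.8], 30], [[0, 0, 0], [0, 0, -3], 30], [[0, 0, 0], [0, 0, -3], 30]]}}

```text
clock: 6.22
eef_pos: [0.4613, -0.2722, 0.2046]
ee_rot: [0.853, 0.521, 0.0, 0.0]
force: [-0.3, 0.2, -1.5]
grip_width: 0.0399
```

Run:
```python
from h import *
im,po,s=snap("wrist","w4"); print(np.round(s["eef_pos"],4),np.round(s["force"],2),np.round(s["torque"],3),s["grip_width"])
```

```text
[ 0.4613 -0.2722  0.2046] [-0.31  0.22 -1.53] [-0.133  0.106 -0.019] 0.039922773296565364
```

View pics/w4.png

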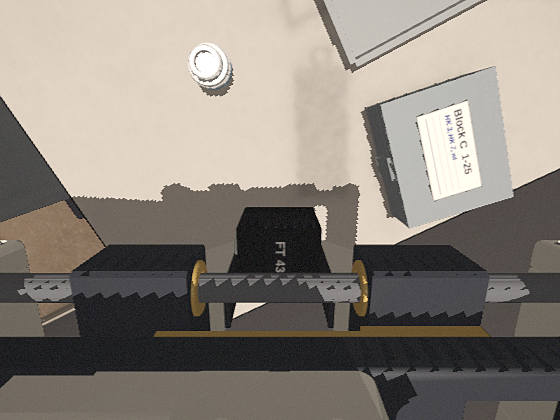

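```bash
cat >> h.py <<'E'
JT=np.array([.527,.2289]); JY=7.65
def jw(x,y):
    c,s=np.cos(np.radians(JY)),np.sin(np.radians(JY)); return JT+np.array([c*x-s*y,s*x+c*y])/1e3
def wj(p):
    c,s=np.cos(np.radians(JY)),np.sin(np.radians(JY)); d=(np.array(p[:2])-JT)*1e3; return np.array([c*d[0]+s*d[1],-s*d[0]+c*d[1]])
E
python3 - <<'E'
from h import *
p=jw(-3,-6.2);print(p)
togo([*p,.2],JY);togo([*p,.12],JY)
E
```

```text
[0.52485205 0.22235582]
turn [-0.  -0.  -5.8] shift [11.726 -4.217  0.1  ] t 6.28
turn [-0.  -0.  -5.8] shift [11.726 -4.216  2.1  ] t 6.28
```

>>> {"op": "apply_moves", "data": {"moves": [[[0, 0, -0.4], [0.8, -0.3, 0], 30], [[0, 0, -1], [2, -0.7, 0], 30], [[0, 0, -1.6], [3.2, -1.2, 0], 30], [[0, 0, -2.2], [4.5, -1.6, 0], 30], [[0, 0, -2.8], [5.8, -2.1, 0], 30], [[0, 0, -3.5], [7.1, -2.6, 0], 30], [[0, 0, -4.2], [8.4, -3, 0], 30], [[0, 0, -4.8], [9.7, -3.5, 0], 30], [[0, 0, -5.4], [10.9, -3.9, 0], 30], [[0, 0, -5.8], [11.7, -4.2, 0], 30]]}}

```text
clock: 7.52
eef_pos: [0.5244, 0.2236, 0.2027]
ee_rot: [0.657, 0.754, -0.001, -0.001]
force: [-0.4, -0.0, -1.1]
grip_width: 0.0401
```

>>> {"op": "apply_moves", "data": {"moves": [[[0, 0, 0], [0, 0, 0.5], 30], [[0, 0, 0], [0, 0, 1], 30], [[0, 0, 0], [0, 0, 1.5], 30], [[0, 0, 0], [0, 0, 1.9], 30], [[0, 0, 0], [0, 0, 2.1], 30], [[0, 0, 0], [0, 0, 2.1], 30]]}}

```text
clock: 8.28
eef_pos: [0.5249, 0.2206, 0.1195]
ee_rot: [0.658, 0.753, -0.001, -0.0]
force: [-0.3, 0.1, -1.4]
grip_width: 0.0396
```

Run:
```python
from h import *
im,po,s=snap("wrist","w5"); print(np.round(s["joint_positions"],2),np.round(s["eef_pos"],4),np.round(s["force"],2),np.round(s["torque"],3),s["grip_width"])
print(wj(s["eef_pos"]))
togo([*jw(-3,-6.2),.0945],JY,s)
```

```text
[-0.45  0.55  0.    1.89 -0.    0.7  -0.31] [0.5249 0.2206 0.1195] [-0.34  0.09 -1.39] [-0.117 -0.011 -0.004] 0.0395938164416853
[-3.1380024  -7.94559708]
turn [-0.01  0.   -0.  ] shift [0.044 0.004 0.624] t 8.28
```

View pics/w5.png

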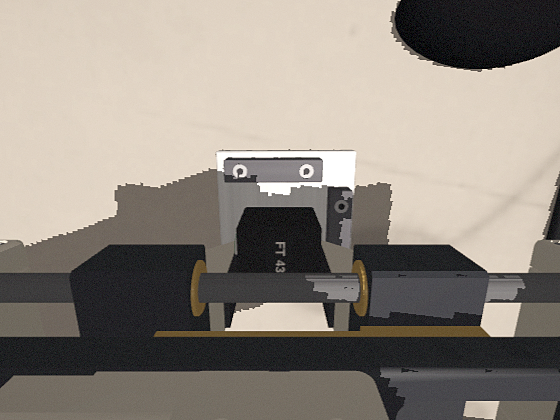

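Run:
```python
from h import *
im=cv2.imread("pics/w5.png"); d=np.load("pics/w5.npz"); po=(d["p"],d["q"])
z=cv2.resize(im[140:260,205:365],None,fx=5,fy=5,interpolation=cv2.INTER_CUBIC); cv2.imwrite("pics/w5c.png",np.clip(z*1.6,0,255).astype(np.uint8))
```

```text
(no output)
```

View pics/w5c.png

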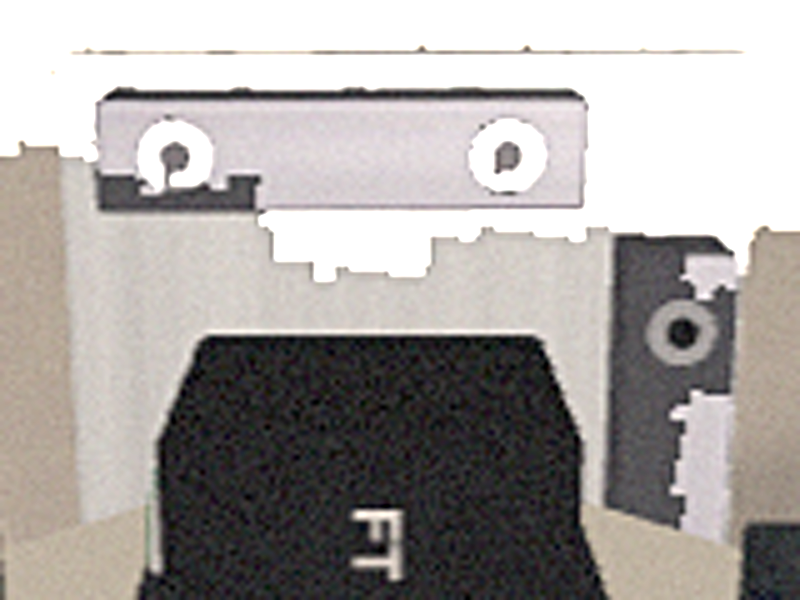

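Run:
```python
from h import *
d=np.load("pics/w5.npz"); po=(d["p"],d["q"])
Z=lambda p:(np.array(p,float)+.5)/5-.5+[205,140]
for nm,z,pts in [("leftfence in y27",.022,[(100,210),(583,208)]),("plate y45",.008,[(75,51),(743,52)]),("far in x27",.022,[(611,238),(605,500)]),("cube top +y (x-19,21;y22)",.0733,[(158,440),(582,440)]),("cube bot",.0353,[(200,337),(541,337)])]:
    w=cast("wrist",Z(pts),z,po); print(nm,[wj(p).round(1).tolist() for p in w])
```

```text
leftfence in y27 [[-37.3, 27.8], [21.2, 28.0]]
plate y45 [[-42.0, 45.7], [42.6, 45.5]]
far in x27 [[24.7, 24.3], [25.3, -9.5]]
cube top +y (x-19,21;y22) [[-24.0, 15.5], [14.9, 15.4]]
cube bot [[-24.1, 15.4], [15.1, 15.4]]
```

>>> {"op": "apply_moves", "data": {"moves": [[[0, 0, 0], [0, 0, 0.2], 30], [[0, 0, 0], [0, 0, 0.4], 30], [[0, 0, 0], [0, 0, 0.55], 30], [[0, 0, 0], [0, 0, 0.63], 30], [[0, 0, 0], [0, 0, 0.63], 30]]}}

```text
clock: 8.95
eef_pos: [0.5251, 0.2207, 0.0947]
ee_rot: [0.658, 0.753, -0.0, -0.0]
force: [0.5, -0.6, -2.0]
grip_width: 0.0399
```

>>> {"op": "apply_moves", "data": {"moves": [[[0, 0, 0], [0, 0, 0.03], 30], [[0, 0, 0], [0, 0, 0.03], 30]]}}

```text
clock: 9.2
eef_pos: [0.5254, 0.2209, 0.0939]
ee_rot: [0.658, 0.753, 0.0, 0.0]
force: [-0.5, -0.2, -1.0]
grip_width: 0.04
```

>>> {"op": "apply_moves", "data": {"moves": [[[0, 0, 0], [0, 0, 0.03], 30], [[0, 0, 0], [0, 0, 0.03], 30]]}}

```text
clock: 9.45
eef_pos: [0.5253, 0.2208, 0.0926]
ee_rot: [0.658, 0.753, -0.0, -0.0]
force: [1.4, -1.0, -0.9]
grip_width: 0.0398
```

>>> {"op": "apply_moves", "data": {"moves": [[[0, 0, 0], [0, 0, 0.02], 30], [[0, 0, 0], [0, 0, 0.02], 30]]}}

```text
clock: 9.7
eef_pos: [0.5254, 0.2209, 0.0922]
ee_rot: [0.658, 0.753, 0.0, 0.0]
force: [-1.5, -0.3, 2.6]
grip_width: 0.04
```

>>> {"op": "apply_moves", "data": {"moves": [[[0, 0, 0], [0, 0, 0.02], 30], [[0, 0, 0], [0, 0, 0.02], 30]]}}

```text
clock: 9.95
eef_pos: [0.5254, 0.2208, 0.0921]
ee_rot: [0.658, 0.753, 0.0, -0.0]
force: [-3.1, -1.5, 10.4]
grip_width: 0.0397
```

>>> {"op": "apply_moves", "data": {"moves": [[[0, 0, 0], [0.05, 0.04, -0.02], 30], [[0, 0, 0], [0.1, 0.08, -0.02], 30], [[0, 0, 0], [0.15, 0.12, -0.02], 30], [[0, 0, 0], [0.2, 0.16, -0.02], 30], [[0, 0, 0], [0.22, 0.18, -0.02], 30], [[0, 0, 0], [0.22, 0.18, -0.02], 30]]}}

```text
clock: 10.7
eef_pos: [0.5316, 0.2302, 0.0922]
ee_rot: [0.659, 0.753, -0.0, 0.0]
force: [-1.3, -2.6, 5.8]
grip_width: 0.0398
```

Run:
```python
from h import *
im,po,s=snap("wrist","w6"); print(np.round(s["eef_pos"],4),np.round(s["force"],2),np.round(s["torque"],3),s["grip_width"])
print(wj(s["eef_pos"]))
z=cv2.resize(im[100:260,205:365],None,fx=4,fy=3.7,interpolation=cv2.INTER_CUBIC); cv2.imwrite("pics/w6c.png",np.clip(z*1.6,0,255).astype(np.uint8))
```

```text
[0.5316 0.2302 0.0922] [-1.32 -2.6   5.83] [-0.491  0.431  0.029] 0.03975477135711169
[4.7690015 0.621414 ]
```

View pics/w6c.png

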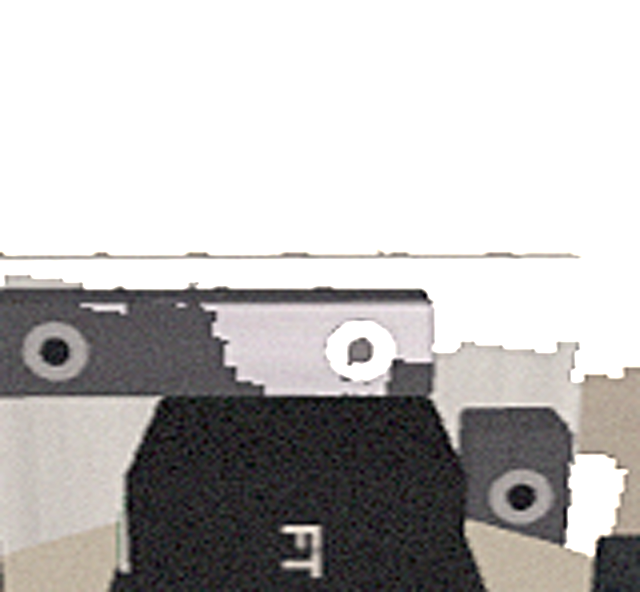

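>>> {"op": "apply_moves", "data": {"moves": [[[0, 0, 0], [0, 0.02, -0.01], 30], [[0, 0, 0], [0, 0.04, -0.01], 30], [[0, 0, 0], [0, 0.05, -0.01], 30], [[0, 0, 0], [0, 0.05, -0.01], 30]]}}

```text
clock: 11.25
eef_pos: [0.5332, 0.231, 0.0922]
ee_rot: [0.658, 0.753, 0.0, -0.0]
force: [-1.5, -0.1, 3.6]
grip_width: 0.0398
```

>>> {"op": "apply_moves", "data": {"moves": [[[0, 0, 0], [0, 0.02, 0], 30], [[0, 0, 0], [0, 0.02, 0], 30]]}}

```text
clock: 11.5
eef_pos: [0.5342, 0.2311, 0.0922]
ee_rot: [0.658, 0.753, 0.0, -0.0]
force: [-0.9, 0.2, 2.5]
grip_width: 0.04
```

>>> {"op": "apply_moves", "data": {"moves": [[[0, 0, 0], [0.04, 0, 0], 30], [[0, 0, 0], [0.05, 0, 0], 30], [[0, 0, 0], [0.05, 0, 0], 30]]}}

```text
clock: 11.88
eef_pos: [0.5342, 0.2328, 0.0922]
ee_rot: [0.659, 0.753, 0.0, 0.0]
force: [1.2, -0.5, 0.5]
grip_width: 0.0398
```

Run:
```python
from h import *
s=status.read_state(); print(wj(s["eef_pos"]),np.round(s["force"],2),np.round(s["torque"],3)); c,q=np.cos(np.radians(JY)),np.sin(np.radians(JY)); f=s["force"]; print("jig f",c*f[0]+q*f[1],-q*f[0]+c*f[1])
```

```text
[7.6424087  2.93143897] [ 1.25 -0.54  0.49] [-0.229 -0.035 -0.006]
jig f 1.1643286840660803 -0.7045621938672231
```

>>> {"op": "apply_moves", "data": {"moves": [[[0, 0, 0], [0, 0.02, 0], 30], [[0, 0, 0], [0, 0.02, 0], 30]]}}

```text
clock: 12.12
eef_pos: [0.5343, 0.2329, 0.0922]
ee_rot: [0.658, 0.753, -0.0, -0.0]
force: [-0.8, -1.6, 3.0]
grip_width: 0.0401
```

>>> {"op": "apply_moves", "data": {"moves": [[[0, 0, 0], [0, 0.02, 0], 30], [[0, 0, 0], [0, 0.02, 0], 30]]}}

```text
clock: 12.38
eef_pos: [0.5349, 0.2331, 0.0922]
ee_rot: [0.658, 0.753, -0.0, -0.0]
force: [-2.9, -1.1, 4.9]
grip_width: 0.0401
```

>>> {"op": "apply_moves", "data": {"moves": [[[0, 0, 0], [0.02, 0, 0], 30], [[0, 0, 0], [0.02, 0, 0], 30]]}}

```text
clock: 12.62
eef_pos: [0.5349, 0.2332, 0.0922]
ee_rot: [0.659, 0.753, -0.001, -0.0]
force: [-3.1, -2.9, 4.2]
grip_width: 0.0398
```

>>> {"op": "apply_moves", "data": {"moves": [[[0, 0, 0], [0.02, 0, 0], 30], [[0, 0, 0], [0.02, 0, 0], 30]]}}

```text
clock: 12.88
eef_pos: [0.5349, 0.2333, 0.0922]
ee_rot: [0.659, 0.752, -0.001, 0.0]
force: [-3.1, -3.8, 6.9]
grip_width: 0.04
```

>>> {"op": "apply_moves", "data": {"moves": [[[0, 0, 0], [0.02, 0, -0.01], 30], [[0, 0, 0], [0.02, 0, -0.01], 30], [[0, 0, 0], [0.02, 0, -0.01], 30]]}}

```text
clock: 13.25
eef_pos: [0.5349, 0.2336, 0.0922]
ee_rot: [0.659, 0.752, -0.001, 0.0]
force: [-2.5, -4.9, 3.8]
grip_width: 0.0401
```

>>> {"op": "apply_moves", "data": {"moves": [[[0, 0, 0], [0, 0.02, -0.01], 30], [[0, 0, 0], [0, 0.02, -0.01], 30], [[0, 0, 0], [0, 0.02, -0.01], 30]]}}

```text
clock: 13.62
eef_pos: [0.535, 0.2337, 0.0923]
ee_rot: [0.659, 0.752, -0.002, -0.0]
force: [-3.3, -5.2, 3.4]
grip_width: 0.0399
```

```bash
cat >> h.py <<'E'
def rep():
    s=status.read_state(); c,q=np.cos(np.radians(JY)),np.sin(np.radians(JY)); f=s["force"]; print("t",s["clock"],wj(s["eef_pos"]).round(2),s["eef_pos"][2].round(4),"jig f",(c*f[0]+q*f[1]).round(2),(-q*f[0]+c*f[1]).round(2),f[2].round(2),"tq",np.round(s["torque"],3))
E
python3 -c "
from h import *
im,po,s=snap('wrist','w7');rep()
z=cv2.resize(im[100:260,205:365],None,fx=4,fy=3.7,interpolation=cv2.INTER_CUBIC); cv2.imwrite('pics/w7c.png',np.clip(z*1.6,0,255).astype(np.uint8))"
```

```text
t 13.675 [8.53 3.75] 0.0923 jig f -2.92 -5.33 3.97 tq [-1.151  0.743  0.064]
```

View pics/w7c.png

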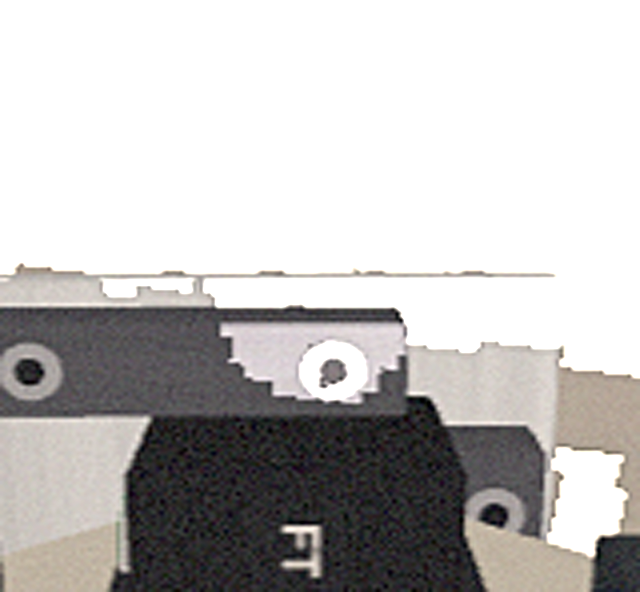

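>>> {"op": "apply_moves", "data": {"moves": [[[0, 0, 0], [0, 0.02, 0], 30], [[0, 0, 0], [0, 0.04, 0], 30], [[0, 0, 0], [0, 0.04, 0], 30]]}}

```text
clock: 14.05
eef_pos: [0.5352, 0.2338, 0.0923]
ee_rot: [0.659, 0.752, -0.003, -0.001]
force: [-7.6, -5.1, 7.1]
grip_width: 0.0399
```

```bash
python3 -c "
from h import *
rep()"
```

```text
t 14.05 [8.8  3.75] 0.0923 jig f -8.17 -4.07 7.07 tq [-1.314  1.598  0.045]
```

>>> {"op": "apply_moves", "data": {"moves": [[[0, 0, 0], [0.02, 0, 0], 30], [[0, 0, 0], [0.04, 0, 0], 30], [[0, 0, 0], [0.04, 0, 0], 30]]}}

```text
clock: 14.42
eef_pos: [0.5352, 0.2339, 0.0923]
ee_rot: [0.659, 0.752, -0.004, -0.0]
force: [-7.9, -8.3, 8.9]
grip_width: 0.0397
```

```bash
python3 -c "
from h import *
rep()"
```

```text
t 14.425 [8.79 3.9 ] 0.0923 jig f -8.88 -7.17 8.91 tq [-1.925  1.501  0.131]
```

>>> {"op": "apply_moves", "data": {"moves": [[[0, 0, 0], [0.02, 0.01, -0.02], 30], [[0, 0, 0], [0.03, 0.02, -0.02], 30], [[0, 0, 0], [0.03, 0.02, -0.02], 30], [[0, 0, 0], [0.03, 0.02, -0.02], 30]]}}

```text
clock: 14.92
eef_pos: [0.5353, 0.2341, 0.0924]
ee_rot: [0.659, 0.752, -0.005, -0.0]
force: [-5.9, -10.7, 5.5]
grip_width: 0.0397
```

```bash
python3 -c "
from h import *
rep()
im,po,s=snap('wrist','w8');print(R.from_quat(s['ee_rot']).as_matrix().round(4).tolist(),s['grip_width'])
z=cv2.resize(im[140:280,205:385],None,fx=4,fy=4,interpolation=cv2.INTER_CUBIC); cv2.imwrite('pics/w8c.png',np.clip(z*1.6,0,255).astype(np.uint8))
im=eyes.snapshot('side'); cv2.imwrite('pics/s8.png',cv2.resize(im[140:280,180:320],None,fx=4,fy=4,interpolation=cv2.INTER_CUBIC))
rep()"
```

```text
t 14.925 [8.92 4.05] 0.0924 jig f -7.24 -9.79 5.5 tq [-2.296  1.537  0.121]
[[-0.1313, 0.9913, -0.0069], [0.9913, 0.1313, -0.0068], [-0.0058, -0.0078, -1.0]] 0.03966359559361017
t 15.025 [8.94 4.03] 0.0924 jig f -9.03 -9.85 6.69 tq [-2.272  1.514  0.189]
```

View pics/w8c.png

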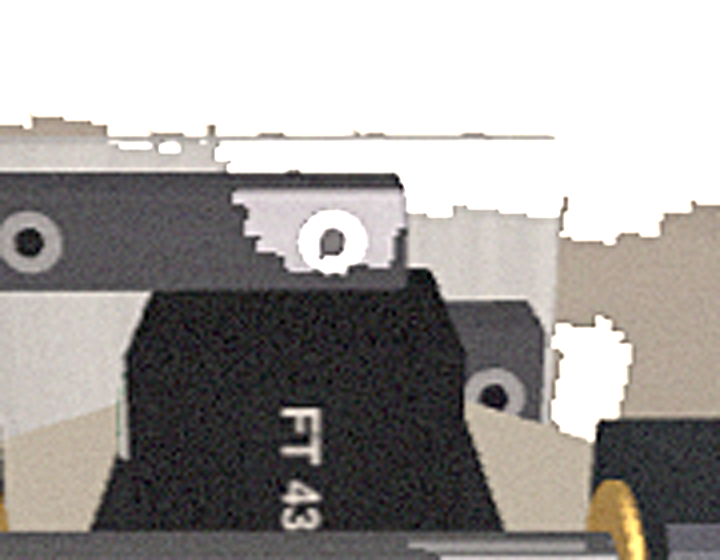

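View pics/s8.png

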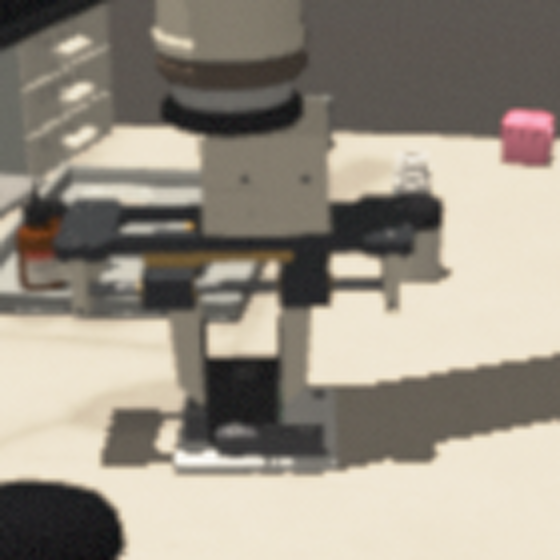

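Run:
```python
from h import *
d=np.load("pics/w8.npz"); po=(d["p"],d["q"])
Z=lambda p:(np.array(p,float)+.5)/4-.5+[205,140]
for nm,z,pts in [("left fence in corner (22,27)",.022,[(406,290),(0,291)]),("left f outer top (22,41)",.022,[(403,190)]),("plate corner 45,45",.008,[(554,137)]),("far fence outer corner (41,22)~",.022,[(543,325)]),("cube top +y",.046,[(127,355),(465,355)]),("cube bot right",.008,[(436,270)])]:
    w=cast("wrist",Z(pts),z,po); print(nm,[wj(p).round(1).tolist() for p in w])
```

```text
left fence in corner (22,27) [[21.7, 27.8], [-32.4, 27.7]]
left f outer top (22,41) [[21.1, 41.3]]
plate corner 45,45 [[43.1, 46.0]]
far fence outer corner (41,22)~ [[40.1, 22.9]]
cube top +y [[-12.2, 26.8], [26.7, 26.8]]
cube bot right [[27.1, 26.8]]
```

>>> {"op": "apply_moves", "data": {"moves": [[[0, 0, 0], [0, 0, 0], 30], [[0, 0, 0], [0, 0, 0], 30], [[0, 0, 0], [0, 0, 0], 30], [[0, 0, 0], [0, 0, 0], 30]]}}

```text
clock: 15.52
eef_pos: [0.5354, 0.2341, 0.0924]
ee_rot: [0.659, 0.752, -0.005, -0.0]
force: [-7.0, -10.4, 7.9]
grip_width: 0.0402
```

```bash
python3 -c "
from h import *
from rig import close_job
rep(); print(close_job())"
```

```text
t 15.525 [8.97 4.04] 0.0924 jig f -8.32 -9.39 7.89 tq [-2.291  1.529  0.231]
the job is handed in; nothing more can be done
None
```

I picked up the filter cube across its x faces, lifted it about 0.12 m, and carried it to the jig nearest the robot's base. I set it flat on the plate with the window and tab facing away from the fences, and slid it into the corner. I handed the job in at about 15.5 s with the gripper still holding and pushing. No verdict was reported.

**Last force and pose checks:**
- **Push on the fences:** the wrist force was about 8.3 N towards the far fence and 9.4 N towards the left fence. After allowing for friction, I estimate at least about 5 N on each; I did not measure the contact forces directly.
- **Height:** the tool was 8.2 mm above its height at the grasp on the desk, which matches the 8 mm plate.
- **Grip and angle:** the fingers were 40 mm apart, as the held cube should give. The tool tilt was about 0.01 rad. Its turn matches the jig's to within about 0.1° by my estimate of the jig, which is good to a few tenths of a degree.

**Checks that disagreed slightly:**
- **Left fence gap:** the last wrist picture put the cube about 0.9 mm short of the left fence.
- **Far fence overlap:** the same picture put the cube about 0.8 mm past the far fence.
- **Far fence contact:** contact came about 2 mm further along than my first estimate of the jig's position.

These are within the roughly 2 mm camera calibration. The forces rose with almost no further motion, so I took both fences as touched.

I did not move near the objective lens or the canister. I saw no sign of contact with either, but I did not re-measure where they stood at the end.

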